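# Fit a drive plate behind the frame of a clock housing and snap it down

## Robot

A 6-joint arm with a two-finger parallel gripper is mounted at the origin on the work surface; the furniture and walls round the work are solid. World frame = base frame: x ahead of the robot, y to its left, z up, the work surface at z = 0. Lengths are in mm, angles in degrees, forces in N, time in s.
With the tool pointing down it reaches from about 300 to 850 mm from the base axis. Payload 4.2 kg.
Tool frame: the origin (TCP) lies at the centre of the arm's flange, where the gripper is bolted on; the fingertips stand 191 mm ahead of it and the grasp point (between the pads) lies 172 mm ahead of it; z points along the fingers, y is the direction in which the jaws open and shut (so a half turn about z gives the same grasp; the last joint's range is limited). The gripper opens to 91 mm and grips with 3 to 60 N. Pads are 32 mm wide; open, the fingers measure 118 mm over their backs; the gripper's body (76 mm by 178 mm) begins 60 mm behind the grasp point.
Start: joints at [-70.76, 18.312, 89.639, -0, 72.044, -1.146], TCP at [200.294, -538.985, 404.776] pointing down, gripper open.
Joint ranges: [-177.97, 177.97], [-48.28, 115.42], [12.27, 149.76], [-77.06, 257.06], [2.81, 150.46], [-146.56, 146.56]. Speed limits (degrees/s): [147.25, 147.25, 180, 180, 180, 180].

## Interface

Orientations are given as [roll, pitch, yaw] about the fixed x, y, z axes, in that order (R = Rz(yaw) Ry(pitch) Rx(roll)).
In Python, from workcell import status, vision, ticket gives the robot as it stands.
- The arm moves only by the shell command python3 -m jog 'ROWS' [FORCE]. ROWS is JSON, a list of rows, each a list of 7 numbers: the finger opening in m, from 0 to 0.0912, then the shift along the tool's x, y, z in m, then the turn, a rotation vector about the tool's x, y, z in rad. A call has 1 to 12 rows; each row shifts and turns the commanded pose from where the row before left it, along the tool's axes as they then stand; what a row does not reach is not made up. A row lasts 1/8 s, in which the tool goes at most 62.5 mm and 10.7 degrees, less where a joint would pass 70% of its speed; a pose out of reach is approached as far as the arm can. A call with a gripper value outside its range is refused whole. The fingers move at their own pace and stop on an object; FORCE is the grip in N (left out, the last holds). Time passes only in rows, so rows that do not move let the fingers close. It gives the time, the measured TCP pose, the force and the opening at its end, in the units of the state.
- status.state(): the state, without advancing time (a new reading comes with each control period).
- vision.grab_frame(name): name is "scene" or "top" or "wrist"; returns a dict with "color" (480x640x3 uint8, blue, green, red), "depth" (480x640 float32, mm along the optical axis (not along the pixel's ray), 0 where there is no reading), "fov_y" (degrees; the focal length in pixels is half the picture's height over the tangent of half this angle, whatever the lens; pixels are square), "cx", "cy" (the principal point, pixels), "k1" (the pictures are not rectified: a ray, as slopes to the right and down, at radius r is drawn at 1 + k1 r^2 times it, then the intrinsics apply), "pose" (4x4, takes a point from camera to world coordinates). Camera axes: x right, y down, z forward; pixel columns grow to the right and rows downward; lengths in mm; the calibration is good to about 2 mm. A picture is of the moment at which its call begins.
- ticket.job_done(): hands the job in, once; it reports no verdict.
Trained networks look in the newest picture that a camera, given by its name, has taken for a name from the list of things; names that differ only in an ending like _2 or _b are one class to them, and where a whole thing is asked for, a point or a joint stands for the part that bears it (a point fixed in the world has none). Each returns a list of dicts, best first, with "p" (0 to 1); they miss things now and then, are a little off and sometimes report something else, mostly with a low value. They report only what shows in the picture. A call takes as long as a camera call.
- vision.find_in(camera, label): "location" ([x, y, z] in mm, in world coordinates, good to about 4 mm: the middle of the surface that is visible of it).
- vision.silhouettes(camera, label): "pixels" (480x640 bool, what is visible of it).
The state is a dict: "time_s": time; "qpos": joint angles; "qvel": joint speeds; "effort": joint torques, N m; "ee_pos": TCP position; "ee_rot": TCP orientation; "force": force on the tool from outside, world axes, zero at the start; "torque": the same for the moment, N m; "gripper_width": finger opening in mm.
Only numpy, scipy, OpenCV 4.12 (cv2) and the standard library are available. Lean on these libraries where they do the work, as an engineer would, in place of code of your own. Each camera call takes 0.05 s, during which the arm holds its last target.

## Task

Fit the aluminium drive plate into the open clock housing. It is longer than the frame opening, so pass it in tilted: tuck its card end deep under the wide flange, lower the terminal end past the narrow flange and slide it back under that one until its holes find the four studs (their frame sits in slots, a little different each time), then press it down flat on the ledges until every stud has clicked through, and let go. Leave the other things on the bench where they are.

Things in the scene. Friction and masses are not known exactly. Their poses are not given: they have to be found in the camera images.
- housing: Blue-grey steel clock housing, an open box lying on its back, fixed to the bench, 263 x 162 x 63 mm high. Origin: at bench height under the centre of the frame opening; x from the wide flange (-x, two hinge plates on it, on the robot's side) to the narrow flange (+x), z up. All housing entries share these axes; all lengths below are in mm.
- frame_opening (a point): Centre of the housing's frame opening, at the flange's top face (63 above the bench). The opening is 184 long (x +-92) and 138 wide (y +-69). The flange round it is 3 thick (underside 60 above the bench). Side walls at y = +-78. Below the flange the box is clear down to the stud tips (40 above the bench). The plate is 32 longer than the opening.
- wide_pocket (a point): Pocket under the wide flange: middle of the end wall's inner face, at x = -136 from the opening's centre, half-way up (41 above the bench) between ledge (22) and flange (60). The flange overhangs 44 here: with 32 to 44 of the plate under it, the other end of the plate passes the narrow flange.
- narrow_pocket (a point): Pocket under the narrow flange: middle of the end wall's inner face, at x = +121 from the opening's centre, 41 above the bench. The flange overhangs 29 here. The plate has play lengthwise between the two end walls: they do not locate it, only the studs do.
- rail_middle (a point): Nominal middle of the mounting frame on the housing's floor, at ledge height (22 above the bench). The zinc-grey frame has a ledge at each end (|x| 66 to 104 from its middle) and carries the four studs. It is bolted in slots, so ledges and studs stand together up to 11 either way along x from nominal, fixed but not tracked: find them by sight or by touch. No play in y.
- stud_nominal (a point): Nominal foot of a white snap stud (housing x = -80, y = +48, ledge height; all four at x +-80, y +-48, plus the frame's shift in x). A blade 10.4 wide along x, blunt there, so the holes fit over it only within about 1.5 lengthwise; 9.4 across y, tapering from 11.5 to 3 at its tip, 18 above the ledge. On +y and -y orange spring balls, 16.4 over both, centres 7 above the ledge.
- plate_grip (a point): Grip centre of the loose drive plate: middle of its black bow handle, 35 above the plate's underside. The handle's bar is 14 thick along x, 14 high (28 to 42 above the underside), 66 long along y; its posts leave 44 free between them. Axes: x towards the plate's grey-green terminal strip, z up from the plate. The strip end belongs at the narrow flange.
- near_edge (a point): Middle of the plate's card-end edge (x = -108, half-way through its 4 thickness): this edge goes under the wide flange. The plate: aluminium, 216 (x) x 130 (y) x 4, about 0.35 to 0.55 kg, balanced about the handle, lying flat on the bench. The green card spans x = -65 to -35, up to 11 above the underside.
- far_edge (a point): Middle of the plate's terminal-end edge (x = +108, half-way through its thickness): goes under the narrow flange. The terminal strip spans x = 58 to 74, y = +-31, up to 13 above the underside; a power block and relays stand beside the handle (|y| 39 to 62, x -28 to 29, up to 24).
- hole_nl (a point): Centre, at the plate's underside, of its 13 hole at x = -80, y = +48 from the plate's centre: goes over the stud on that side, pushing its balls in until they spring out over the plate: about 3 to 5 N down per stud, 12 to 20 N for all four by the handle. Not clicked, that corner stands 3 to 10 above the ledge; resting on the tips, 18; clicked, it lies on the ledge, held.
- hole_nr (a point): The same for the hole at x = -80, y = -48 from the plate's centre.
- hole_fl (a point): The same for the hole at x = +80, y = +48 from the plate's centre.
- hole_fr (a point): The same for the hole at x = +80, y = -48 from the plate's centre.
- tape_roll: Bystander: roll of brown tape, 93 mm across, 45 mm high, lying on the low turntable (196 mm across, top at z = 33 mm, centre about 0.46, -0.08) between plate and housing. Origin: centre of its underside.
- movement: Bystander: black quartz clock movement, 56 x 56 x 32 mm, on the turntable. Origin: centre of its underside.
- parts_tin: Bystander: round grey tin, 60 mm across, 26 mm high, on the bench behind the turntable. Origin: centre of its underside.
- cell: Bystander: red and yellow battery cell, 27 mm across, 50 mm high, standing behind the turntable. Origin: centre of its underside.

How it is judged (in metres and radians):
On the way, in this order (a step that is already met when the one before it is completed fails the run):
1. the plate's card-end edge is tucked under the wide flange (x of near_edge in the frame of housing below -0.097 m and z of near_edge in the frame of housing between 0.02 and 0.06 m and y of near_edge in the frame of housing between -0.03 and 0.03 m), for 0.1 s.
2. its terminal-end edge is under the narrow flange too (x of far_edge in the frame of housing above 0.094 m and z of far_edge in the frame of housing between 0.02 and 0.06 m and x of near_edge in the frame of housing below -0.094 m and z of near_edge in the frame of housing below 0.06 m and y of far_edge in the frame of housing between -0.03 and 0.03 m), for 0.1 s.
At the end, for the whole second after the job is handed in: The plate lies flat inside the housing under both flanges, terminal strip at the narrow flange, with its underside within 1.5 mm of the ledges at every one of its four holes (only possible with all four studs clicked through), and stays so after it has been let go (z of each of hole_nl, hole_nr, hole_fl, hole_fr in the frame of housing below 0.0235 m and x of hole_nl in the frame of housing between -0.094 and -0.066 m and y of hole_nl in the frame of housing between 0.044 and 0.052 m and x of hole_fr in the frame of housing between 0.066 and 0.094 m and y of hole_fr in the frame of housing between -0.052 and -0.044 m); the robot touches nothing.
It fails at once if another thing on the bench is pushed about by more than 2 cm (distance of any of tape_roll, movement, parts_tin, cell from where it was at the start of the episode above 0.02 m).
It also fails if it takes over 48 s, if anything falls off the work surface, if the arm or the gripper's body presses on something with over 40 N, if the wrist force passes 120 N, or if a joint passes its speed limit or range.

## Working session

There is one attempt and no reset: what is moved stays moved. The work goes in short steps, Python scripts to look and compute and a shell command to move; the robot and the scene stay as the last step left them, time stands still between calls to the robot, and variables do not carry over. Pictures are saved under pics/ and viewed, and the job is handed in when it is done.

```bash
ls; mkdir -p pics; cat > h.py <<'E'
import numpy as np, cv2
from workcell import status, vision, ticket
from scipy.spatial.transform import Rotation as R
def grab(n,save=None):
    f=vision.grab_frame(n)
    if save: cv2.imwrite('pics/'+save+'.png',f['color'])
    return f
def foc(f): return 240/np.tan(np.radians(f['fov_y']/2))
def K(f):
    F=foc(f); return np.array([[F,0,f['cx']],[0,F,f['cy']],[0,0,1]])
def slopes(f,uv):
    uv=np.atleast_2d(np.array(uv,float)); F=foc(f)
    d=(uv-[f['cx'],f['cy']])/F
    s=d.copy()
    for _ in range(30):
        s=d/(1+f['k1']*(s**2).sum(1,keepdims=True))
    return s
def ray(f,uv):
    s=slopes(f,uv); P=np.array(f['pose'])
    d=np.c_[s,np.ones(len(s))]@P[:3,:3].T
    return P[:3,3],d
def onz(f,uv,z):
    o,d=ray(f,uv); t=(z-o[2])/d[:,2]
    return o+d*t[:,None]
def depthpts(f,uv):
    uv=np.atleast_2d(uv).astype(int); s=slopes(f,uv); z=f['depth'][uv[:,1],uv[:,0]]
    P=np.array(f['pose']); return np.c_[s*z[:,None],z]@P[:3,:3].T+P[:3,3]
def cloud(f):
    v,u=np.nonzero(f['depth']>0); return np.c_[u,v],depthpts(f,np.c_[u,v])
def proj(f,X):
    P=np.array(f['pose']); c=(np.atleast_2d(X)-P[:3,3])@P[:3,:3]
    s=c[:,:2]/c[:,2:]; s=s*(1+f['k1']*(s**2).sum(1,keepdims=True))
    return s*foc(f)+[f['cx'],f['cy']]
E
python3 - <<'E'
from h import *
for n in ('scene','top','wrist'):
    f=grab(n,n+'0'); print(n,f['fov_y'],f['cx'],f['cy'],f['k1'],np.round(f['pose'],3).tolist())
s=status.state(); print(s)
for c in ('top','scene'):
  for l in ('housing','frame_opening','rail_middle','stud_nominal','plate_grip','near_edge','far_edge','hole_nl','hole_nr','hole_fl','hole_fr','tape_roll','movement','parts_tin','cell'):
    r=vision.find_in(c,l); print(c,l,[(round(x['p'],2),np.round(x['location'],0).tolist()) for x in r[:4]])
E
```

```text
pics
scene 57.389419536117664 322.1721621708879 234.59046336853154 -0.0779961983425906 [[-0.484, -0.588, 0.648, -207.545], [-0.875, 0.322, -0.361, 320.645], [0.004, -0.742, -0.671, 814.664], [0.0, 0.0, 0.0, 1.0]]
top 52.26828388217257 322.9974043212702 237.54154623268312 -0.049866760891628316 [[0.026, -0.987, 0.157, 331.28], [-0.999, -0.031, -0.029, -47.674], [0.033, -0.156, -0.987, 1119.819], [0.0, 0.0, 0.0, 1.0]]
wrist 61.22495667412537 314.6074332430149 241.5154928812003 -0.06710995999394807 [[0.347, -0.897, -0.272, 277.684], [-0.938, -0.333, -0.1, -508.47], [-0.001, 0.29, -0.957, 383.517], [0.0, 0.0, 0.0, 1.0]]
{'time_s': 0.15, 'qpos': array([-7.07600632e+01,  1.83441671e+01,  8.96913993e+01, -3.47347924e-04,
        7.20450661e+01, -1.14419202e+00]), 'qvel': array([-0.14109068, -0.04905394, -0.16440245, -0.03947579, -0.14248573,
        0.02682761]), 'effort': array([-6.39160608e-04, -4.12776840e+01, -2.32154310e+01,  7.28315441e-02,
        4.33619739e-02, -9.76088586e-05]), 'ee_pos': array([ 200.25404052, -538.86704769,  404.09670103]), 'ee_rot': array([-1.79919377e+02, -1.279
[... 1024 characters left out ...]
opening [(0.58, [471.0, 222.0, 45.0])]
scene rail_middle [(0.62, [474.0, 219.0, 49.0]), (0.23, [569.0, -309.0, 2.0])]
scene stud_nominal [(0.72, [474.0, 220.0, 48.0]), (0.29, [568.0, -311.0, 3.0])]
scene plate_grip [(0.64, [564.0, -311.0, 7.0])]
scene near_edge [(0.65, [568.0, -310.0, 1.0])]
scene far_edge [(0.6, [566.0, -310.0, 2.0])]
scene hole_nl [(0.51, [569.0, -308.0, 5.0])]
scene hole_nr [(0.53, [571.0, -315.0, 3.0])]
scene hole_fl []
scene hole_fr [(0.7, [568.0, -313.0, 5.0])]
scene tape_roll [(0.93, [485.0, -118.0, 69.0])]
scene movement [(0.87, [427.0, -52.0, 50.0]), (0.36, [568.0, -311.0, -1.0])]
scene parts_tin [(0.75, [615.0, 7.0, 24.0])]
scene cell [(0.58, [613.0, -54.0, 37.0])]
```

View pics/top0.png

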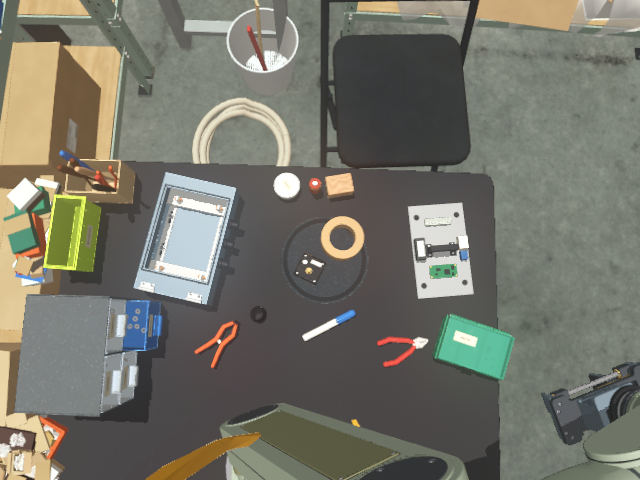

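View pics/scene0.png

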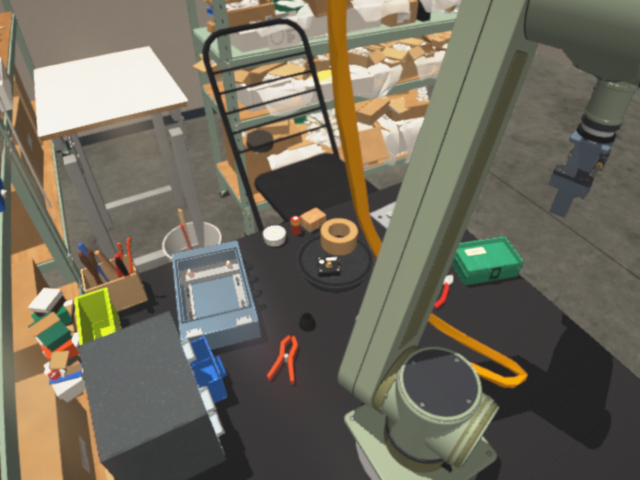

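View pics/wrist0.png

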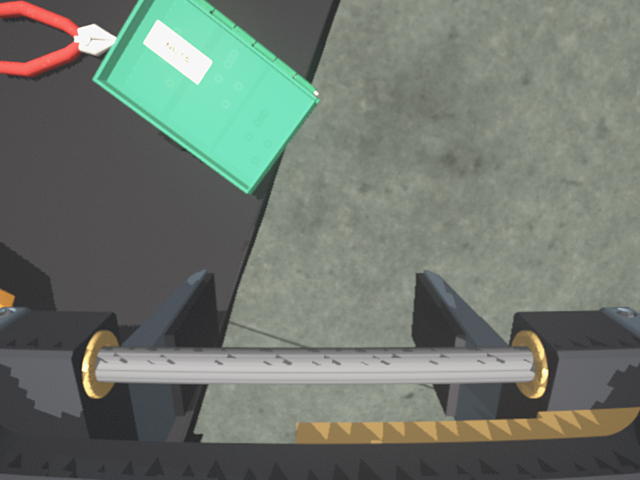

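```bash
python3 - <<'E'
from h import *
f=cv2.imread('pics/top0.png')
a=cv2.resize(f[195:305,395:485],None,fx=6,fy=5.4545,interpolation=cv2.INTER_CUBIC)
cv2.imwrite('pics/plz.png',a); print(a.shape)
a=cv2.resize(f[165:310,125:245],None,fx=4.1,fy=4.1,interpolation=cv2.INTER_CUBIC)
cv2.imwrite('pics/hoz.png',a);print(a.shape)
E
```

```text
(600, 540, 3)
(594, 492, 3)
```

View pics/plz.png

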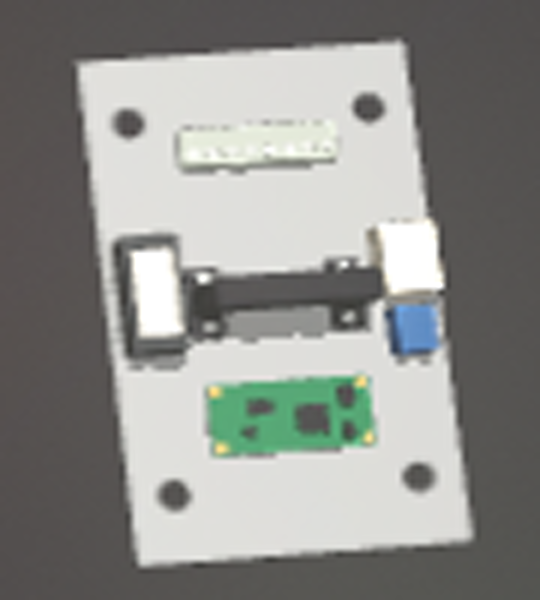

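View pics/hoz.png

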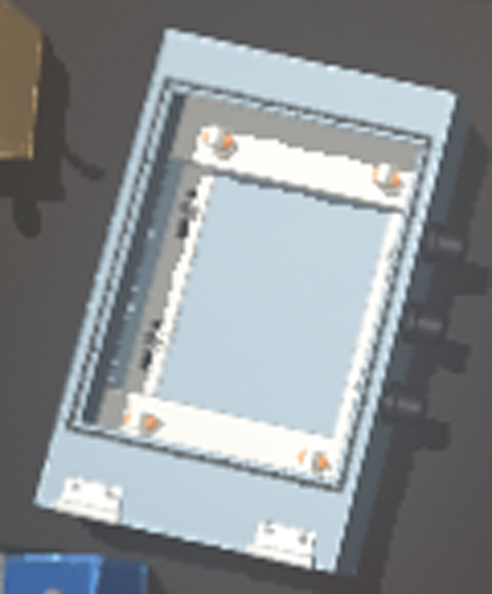

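```bash
python3 - <<'E'
from h import *
f=grab('top')
pc=lambda a:np.c_[395+(np.array(a)[:,0]+.5)/6-.5,195+(np.array(a)[:,1]+.5)/5.4545-.5]
hc=lambda a:np.c_[125+(np.array(a)[:,0]+.5)/4.1-.5,165+(np.array(a)[:,1]+.5)/4.1-.5]
pl=onz(f,pc([[76,62],[404,40],[472,540],[138,566]]),4); print('plate corners',pl.round(1).tolist(),pl.mean(0))
d=(pl[0]+pl[1]-pl[2]-pl[3])/2; print('yaw',np.degrees(np.arctan2(d[1],d[0])),np.linalg.norm(d))
ho=onz(f,pc([[128,123],[369,107],[419,476],[174,495]]),4); print('holes',ho.round(1).tolist(),ho.mean(0))
b=onz(f,pc([[213,293],[380,284]]),42);print('bar',b)
hs=onz(f,hc([[166,30],[458,94],[336,574],[34,505]]),63); print('housing',hs.round(1).tolist())
d=(hs[0]+hs[1]-hs[2]-hs[3])/2;print('yaw',np.degrees(np.arctan2(d[1],d[0])),np.linalg.norm(d),np.linalg.norm(hs[0]-hs[1]))
op=onz(f,hc([[168,78],[434,137],[338,490],[68,430]]),63); print('opening',op.round(1).tolist(),op.mean(0))
d=(op[0]+op[1]-op[2]-op[3])/2;y=np.arctan2(d[1],d[0]);print('yaw',np.degrees(y),np.linalg.norm(d),np.linalg.norm(op[0]-op[1]))
st=onz(f,hc([[222,140],[390,178],[150,422],[320,460]]),38)
c=op.mean(0);x=np.array([np.cos(y),np.sin(y),0]);yy=np.array([-x[1],x[0],0])
for p in st: print((p-c)@x,(p-c)@yy)
u,C=cloud(f)
for n,p in (('bar',b.mean(0)),):
    m=np.linalg.norm(C[:,:2]-p[:2],axis=1)<10; print(np.percentile(C[m,2],[5,50,95]))
m=np.linalg.norm(C[:,:2]-(hs[3]*.9+hs[1]*.1)[:2],axis=1)<15; print(np.percentile(C[m,2],[5,50,95]))
E
```

```text
plate corners [[590.3, -276.5, 4.0], [604.7, -407.5, 4.0], [388.9, -430.1, 4.0], [374.9, -300.2, 4.0]] [ 489.70805482 -353.58477819    4.        ]
yaw 6.126944878992708 216.79737011362883
holes [[564.2, -297.0, 4.0], [574.4, -392.9, 4.0], [415.5, -409.8, 4.0], [405.0, -314.2, 4.0]] [ 489.76222272 -353.46941698    4.        ]
bar [[ 485.89811249 -320.36750817   42.        ]
 [ 491.55404601 -383.98412804   42.        ]]
housing [[636.3, 276.7, 63.0], [605.7, 116.4, 63.0], [347.0, 166.1, 63.0], [377.8, 326.0, 63.0]]
yaw -10.842339124635718 263.30420335349874 163.15354357929172
opening [[609.5, 273.4, 63.0], [581.4, 128.0, 63.0], [390.6, 167.7, 63.0], [417.6, 311.4, 63.0]] [499.79668087 220.11295178  63.        ]
yaw -11.467750877622743 195.28467694391304 148.13334920010684
74.84861908012151 44.18383622840594
75.39153167380383 -51.2210052257852
-84.07157514582937 40.034680885128765
-82.90657747875639 -54.30900008016343
[ 3.13364196 40.86360152 45.15743456]
[60.85614398 64.17489851 68.00383976]
```

```bash
python3 -m jog '[[0.0912,0.0425,-0.0453,0,0,0,0],[0.0912,0.0425,-0.0453,0,0,0,0],[0.0912,0.0425,-0.0453,0,0,0,0],[0.0912,0.0425,-0.0453,0,0,0,0],[0.0912,0.0425,-0.0453,0,0,0,0],[0.0912,0.0425,-0.0453,0,0,0,0],[0.0912,0.0425,-0.0453,0,0,0,0],[0.0912,0.0425,-0.0453,0,0,0,0],[0.0912,0.0425,-0.0453,0,0,0,0],[0.0912,0.0425,-0.0453,0,0,0,0],[0.0912,0.0425,-0.0453,0,0,0,0],[0.0912,0.0425,-0.0453,0,0,0,0]]'; python3 -m jog '[[0.0912,0,0,0,0,0,-0.18],[0.0912,0,0,0,0,0,-0.18],[0.0912,0,0,0,0,0,-0.18],[0.0912,0,0,0,0,0,-0.18],[0.0912,0,0,0,0,0,-0.18],[0.0912,0,0,0,0,0,-0.123],[0.0912,0,0,0,0,0,0],[0.0912,0,0,0,0,0,0]]'
python3 - <<'E'
from h import *
f=grab('wrist','w1'); import pickle; pickle.dump(f,open('w1.pkl','wb')); print(np.round(f['pose'],3).tolist()); s=status.state();print(s['time_s'],s['ee_pos'],s['ee_rot'],s['force'])
E
```

```text
time_s: 3.2
ee_pos: [489.4, 150.4, 405.0]
ee_rot: [180.0, -0.0, 20.4]
force: [1.3, -0.9, -0.6]
gripper_width: 91.3
time_s: 4.2
ee_pos: [489.0, 148.2, 404.8]
ee_rot: [180.0, 0.0, 78.9]
force: [-0.6, -0.4, 0.1]
gripper_width: 91.3
[[0.981, -0.185, -0.056, 505.054], [-0.194, -0.939, -0.286, 230.734], [0.0, 0.291, -0.957, 384.257], [0.0, 0.0, 0.0, 1.0]]
4.25 [488.99489629 148.21783277 404.76976817] [1.79991286e+02 1.43655107e-03 7.89185384e+01] [ 1.26943237 -1.05261293 -0.49381948]
```

View pics/w1.png

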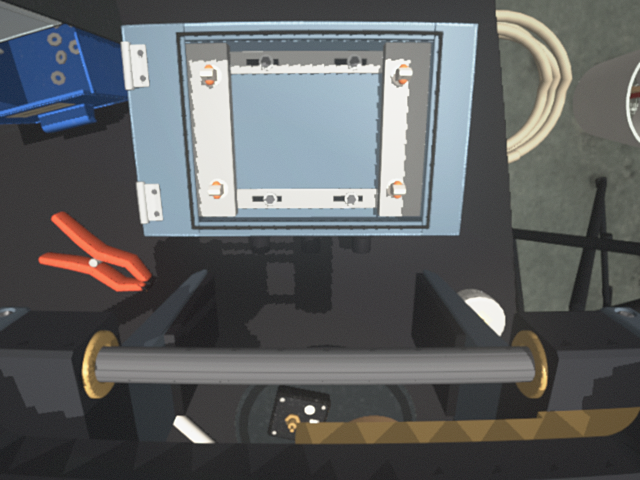

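```bash
python3 - <<'E'
import cv2
f=cv2.imread('pics/w1.png')
a=cv2.resize(f[40:215,175:335],None,fx=5,fy=3.4,interpolation=cv2.INTER_CUBIC)
b=cv2.resize(f[40:215,290:450],None,fx=5,fy=3.4,interpolation=cv2.INTER_CUBIC)
cv2.imwrite('pics/w1a.png',a);cv2.imwrite('pics/w1b.png',b)
E
```

```text
(no output)
```

View pics/w1a.png

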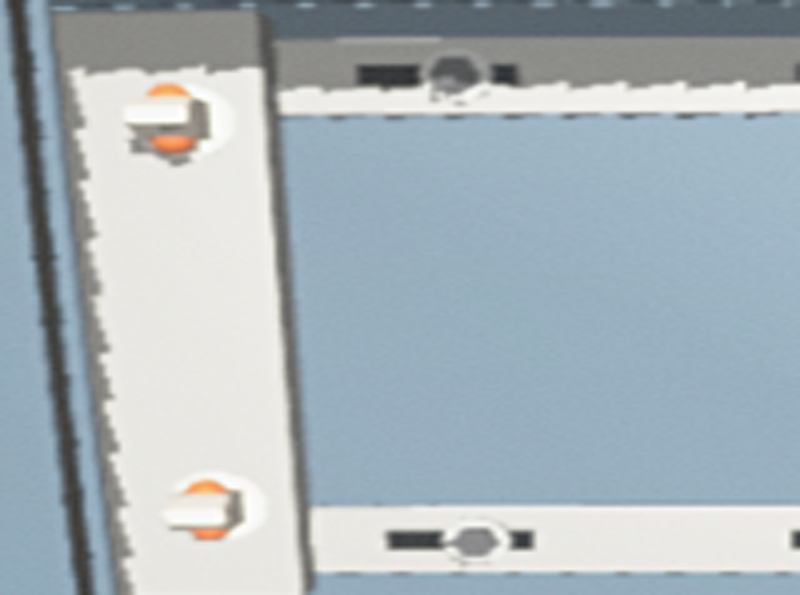

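View pics/w1b.png

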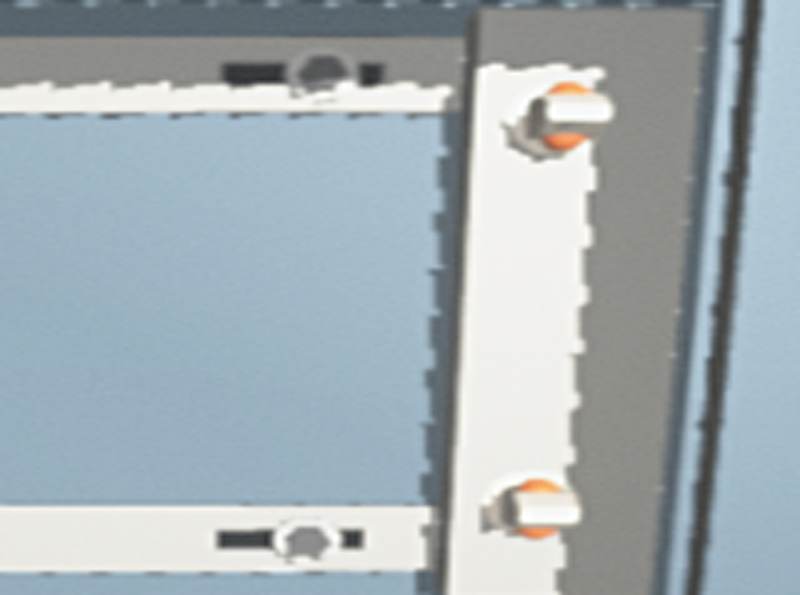

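```bash
python3 - <<'E'
from h import *
import pickle
f=pickle.load(open('w1.pkl','rb'))
A=lambda l:[[175+(x+.5)/5-.5,40+(y+.5)/3.4-.5] for x,y in l]
B=lambda l:[[290+(x+.5)/5-.5,40+(y+.5)/3.4-.5] for x,y in l]
st=onz(f,A([[156,112],[197,510]])+B([[578,108],[546,510]]),40)
ba=onz(f,A([[170,118],[208,510]])+B([[568,116],[538,508]]),29)
hs=onz(f,[[477,24],[461,236],[142,235],[123,26]],63)
d=(hs[0]+hs[1]-hs[2]-hs[3])/2;y=np.arctan2(d[1],d[0]);print('yaw',np.degrees(y),np.linalg.norm(d),np.linalg.norm(hs[0]-hs[1]))
print(hs.round(1).tolist(), 'opening c',hs.mean(0)+7.5*np.array([np.cos(y),np.sin(y),0]))
for n,q in (('tip',st),('ball',ba)):
  c=q.mean(0); d=(q[2]+q[3]-q[0]-q[1])/2; w=(q[0]+q[2]-q[1]-q[3])/2
  print(n,q.round(1).tolist(),c,np.degrees(np.arctan2(d[1],d[0])),np.linalg.norm(d),np.linalg.norm(w),np.degrees(np.arctan2(w[1],w[0])))
# local heights by depth
for uv in ([150,100],[130,200],[455,120],[300,130],[208,140],[395,140]): print(uv,depthpts(f,[uv]).round(1))
g=cv2.imread('pics/w1.png'); 
# opening edge rows/cols intensities
gray=cv2.cvtColor(f['color'],cv2.COLOR_BGR2GRAY); print(gray[130,165:210].tolist()); print(gray[130,410:470].tolist()); print(gray[15:60,300].tolist()); print(gray[200:245,320].tolist())
E
```

```text
yaw -11.187738940698365 262.7978659336018 161.66795283270477
[[635.1, 275.1, 63.0], [606.7, 115.9, 63.0], [346.1, 168.3, 63.0], [380.1, 324.7, 63.0]] opening c [499.35351892 219.5437418   63.        ]
tip [[426.9, 283.3, 40.0], [409.2, 190.3, 40.0], [583.3, 253.1, 40.0], [564.7, 159.6, 40.0]] [496.04175704 221.57434211  40.        ] -11.048325453465045 158.8904342064013 95.00419983169293 78.99947310769824
ball [[426.3, 283.1, 29.0], [408.1, 188.6, 29.0], [583.9, 252.3, 29.0], [565.3, 158.1, 29.0]] [495.91250865 220.54518715  29.        ] -11.030671864997199 160.35428506923296 96.1451941435938 78.95148531142166
[150, 100] [[384.9 269.7  62.8]]
[130, 200] [[313.7 192.2  -1.2]]
[455, 120] [[610.9 209.8  63.5]]
[300, 130] [[490.4 223.7   6.5]]
[208, 140] [[410.4 231.7  22.1]]
[395, 140] [[570.6 199.9  22.4]]
[165, 163, 166, 165, 167, 164, 167, 167, 167, 168, 165, 165, 167, 167, 167, 168, 165, 154, 102, 68, 69, 90, 137, 169, 167, 145, 123, 126, 150, 204, 232, 233, 231, 231, 232, 232, 232, 231, 231, 231, 231, 232, 232, 232, 232]
[143, 142, 144, 142, 142, 144, 143, 143, 143, 143, 143, 142, 143, 140, 142, 140, 112, 97, 103, 152, 191, 177, 117, 73, 74, 81, 120, 168, 190, 190, 190, 189, 190, 188, 189, 189, 189, 190, 187, 187, 187, 189, 190, 187, 187, 186, 187, 186, 184, 187, 186, 183, 184, 185, 184, 183, 191, 214, 213, 134]
[62, 63, 61, 65, 60, 81, 160, 228, 232, 208, 185, 180, 183, 182, 153, 99, 67, 60, 74, 124, 176, 187, 172, 124, 97, 102, 104, 100, 98, 98, 96, 99, 96, 97, 97, 108, 135, 144, 141, 139, 141, 139, 141, 140, 140]
[233, 233, 233, 233, 233, 234, 235, 231, 157, 156, 171, 170, 170, 169, 171, 168, 147, 102, 89, 88, 76, 101, 156, 175, 166, 117, 79, 67, 86, 133, 164, 165, 166, 174, 175, 133, 71, 56, 61, 51, 50, 51, 48, 50, 50]
```

```bash
python3 -m jog '[[0.0912,-0.0559,0.0118,0.0035,0,0,0],[0.0912,-0.0559,0.0118,0.0035,0,0,0],[0.0912,-0.0559,0.0118,0.0035,0,0,0],[0.0912,-0.0559,0.0118,0.0035,0,0,0],[0.0912,-0.0559,0.0118,0.0035,0,0,0],[0.0912,-0.0559,0.0118,0.0035,0,0,0],[0.0912,-0.0559,0.0118,0.0035,0,0,0],[0.0912,-0.0559,0.0118,0.0035,0,0,0],[0.0912,-0.0559,0.0118,0.0035,0,0,0],[0.0912,-0.0559,0.0118,0.0035,0,0,0],[0.0912,0,0,0,0,0,-0.15],[0.0912,0,0,0,0,0,-0.15]]'; python3 -m jog '[[0.0912,0,0,0,0,0,0],[0.0912,0,0,0,0,0,0]]'
python3 - <<'E'
from h import *
f=grab('wrist','w2'); import pickle; pickle.dump(f,open('w2.pkl','wb')); print(np.round(f['pose'],3).tolist()); s=status.state();print(s['time_s'],s['ee_pos'],s['ee_rot'],s['force'])
E
```

```text
time_s: 5.75
ee_pos: [497.9, -424.2, 369.1]
ee_rot: [-180.0, -0.0, 96.3]
force: [0.1, 0.4, -0.4]
gripper_width: 91.2
time_s: 6.0
ee_pos: [498.2, -422.9, 369.8]
ee_rot: [180.0, 0.0, 96.1]
force: [-0.3, 0.6, -0.3]
gripper_width: 91.1
[[0.995, 0.1, 0.03, 489.716], [0.104, -0.951, -0.29, -339.29], [0.0, 0.291, -0.957, 349.285], [0.0, 0.0, 0.0, 1.0]]
6.05 [ 498.23175737 -422.84281319  369.86207935] [1.79994048e+02 1.09054413e-02 9.60915413e+01] [-0.25247067 -0.67531597 -0.7429031 ]
```

View pics/w2.png

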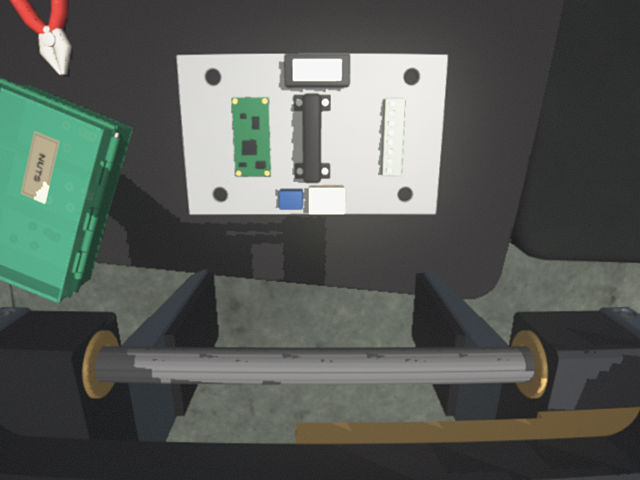

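```bash
python3 - <<'E'
from h import *
import pickle
f=pickle.load(open('w2.pkl','rb'))
g=cv2.cvtColor(f['color'],cv2.COLOR_BGR2GRAY).astype(float)
c=[]
for u,v in ((213,76),(220,194),(412,76),(405,194)):
    w=np.clip(215-g[v-13:v+14,u-13:u+14],0,None); w[w<40]=0
    yy,xx=np.mgrid[v-13:v+14,u-13:u+14]; c.append([(w*xx).sum()/w.sum(),(w*yy).sum()/w.sum()])
print(np.round(c,1).tolist())
q=onz(f,c,3); C=q.mean(0); d=(q[2]+q[3]-q[0]-q[1])/2; w=(q[0]+q[2]-q[1]-q[3])/2
print(C,np.degrees(np.arctan2(d[1],d[0])),np.linalg.norm(d),np.linalg.norm(w))
b=onz(f,[[295,98],[320,98],[299,178],[325,178]],14); 
x=d/np.linalg.norm(d); y=np.array([-x[1],x[0],0])
k=onz(f,[[304,95],[322,95],[304,180],[321,180]],42)
print([( (p-C)@x,(p-C)@y) for p in k])
s=status.state(); e=s['ee_pos']; Rm=R.from_euler('xyz',s['ee_rot'],degrees=True).as_matrix()
t=C.copy(); t[2]=35+172
print('delta tool to grasp', Rm.T@(t-e), 'yaw', s['ee_rot'])
print(depthpts(f,[[311,135],[200,130],[380,100+80]]))
E
```

```text
[[212.6, 76.5], [219.9, 194.0], [411.2, 76.1], [404.6, 193.8]]
[ 489.09659115 -353.77368367    3.        ] 6.0646518416047455 159.93325368355332 96.00054284524789
[(np.float64(-5.456021025415379), np.float64(30.982109933330975)), (np.float64(7.4905029829790095), np.float64(30.964078127300915)), (np.float64(-5.942028839956883), np.float64(-30.425372843895012)), (np.float64(6.945533335737376), np.float64(-30.442319851732428))]
delta tool to grasp [ 69.67953523  -1.77107511 162.84863667] yaw [1.79994048e+02 1.09054413e-02 9.60915413e+01]
[[ 488.2805453  -351.05691262   41.16677384]
 [ 396.19176835 -357.56992588    4.39473781]
 [ 550.76441734 -383.62589643    2.27501032]]
```

```bash
python3 -m jog '[[0.05,0.0349,-0.0009,0,0,0,0],[0.05,0.0348,-0.0009,0.025,0,0,0],[0.05,0,0,0.05,0,0,0],[0.05,0,0,0.045,0,0,0],[0.05,0,0,0.030,0,0,0],[0.05,0,0,0.0128,0,0,0],[0.05,0,0,0,0,0,0]]' && python3 -m jog '[[0.012,0,0,0,0,0,0],[0.012,0,0,0,0,0,0],[0.005,0,0,0,0,0,0],[0.005,0,0,0,0,0,0]]' 55
```

```text
time_s: 6.92
ee_pos: [489.0, -353.9, 206.8]
ee_rot: [-180.0, -0.0, 96.2]
force: [-0.6, -0.4, 0.2]
gripper_width: 49.9
time_s: 7.42
ee_pos: [488.8, -354.0, 207.4]
ee_rot: [180.0, 0.0, 96.2]
force: [-0.9, 0.8, -1.2]
gripper_width: 13.8
```

```bash
python3 -m jog '[[0.005,0,0,-0.02,0,0,0],[0.005,0,0,-0.04,0,0,0],[0.005,0,0,-0.05,0,0,0],[0.005,0,0,-0.05,0,0,0],[0.005,0,0,0,0,0,0]]' && python3 - <<'E'
from h import *
import pickle
f=grab('wrist','w3');pickle.dump(f,open('w3.pkl','wb'));s=status.state();pickle.dump(s,open('w3s.pkl','wb')); print(s['ee_pos'],s['ee_rot'],s['force'],s['torque'],s['gripper_width'])
E
```

```text
time_s: 8.05
ee_pos: [489.4, -354.3, 371.0]
ee_rot: [179.6, 0.3, 96.2]
force: [0.4, -0.5, -3.6]
gripper_width: 13.4
[ 488.76741142 -353.86294808  367.93150556] [1.79900636e+02 9.94573910e-02 9.61890386e+01] [-0.51597935 -0.14287873 -3.09649419] [ 0.02995584 -0.0341365  -0.02249411] 13.971651111592092
```

View pics/w3.png

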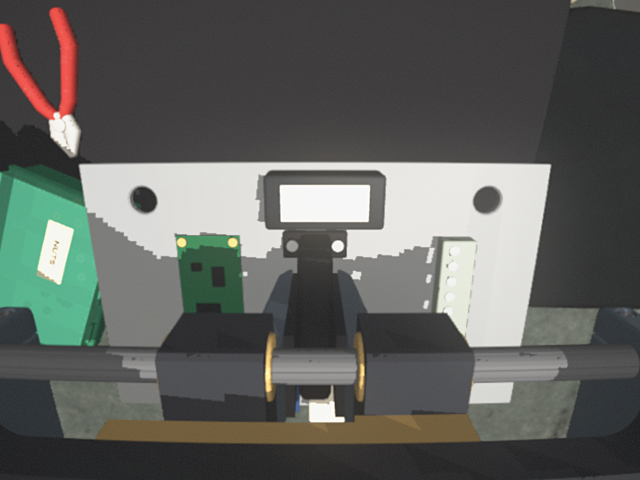

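```bash
python3 - <<'E'
from h import *
import pickle
f=pickle.load(open('w3.pkl','rb'));s=pickle.load(open('w3s.pkl','rb'))
e=s['ee_pos'];Rm=R.from_euler('xyz',s['ee_rot'],degrees=True).as_matrix()
for z in (161,164.5):
  q=onz(f,[[144.5,200],[487,200]],z); print(z,((q-e)@Rm).round(1).tolist())
E
python3 -m jog '[[0.005,0.0519,0.0062,0,0,0,0],[0.005,0.0519,0.0062,0,0,0,0],[0.005,0.0519,0.0062,0,0,0,0],[0.005,0.0519,0.0062,0,0,0,0],[0.005,0.0519,0.0062,0,0,0,0],[0.005,0.0519,0.0062,0,0,0,0],[0.005,0.0519,0.0062,0,0,0,0],[0.005,0.0519,0.0062,0,0,0,0],[0.005,0.0519,0.0062,0,0,0,0],[0.005,0.0519,0.0062,0,0,0,0],[0.005,0.0519,0.0062,0,0,0,0.14],[0.005,0,0,0,0,0,0.163]]'; python3 -m jog '[[0.005,0,0,0,-0.1,0,0],[0.005,0,0,0,-0.11,0,0],[0.005,0,0,0,0,0,0]]'
```

```text
161 [[46.0, -79.4, 206.7], [45.6, 84.7, 207.0]]
164.5 [[46.7, -77.9, 203.2], [46.3, 83.1, 203.5]]
time_s: 9.6
ee_pos: [494.3, 224.1, 363.8]
ee_rot: [-179.7, 0.1, 78.8]
force: [-0.2, -0.4, -2.8]
gripper_width: 14.0
time_s: 9.98
ee_pos: [493.8, 220.9, 364.3]
ee_rot: [168.3, 0.2, 78.9]
force: [-0.4, 1.0, -4.5]
gripper_width: 13.6
```

```bash
python3 - <<'E'
from h import *
import pickle
f=pickle.load(open('w3.pkl','rb'))
for e,r in (([489.4,-354.3,371.0],[179.6,.3,96.2]),):
  e=np.array(e);Rm=R.from_euler('xyz',r,degrees=True).as_matrix()
  P=f['pose']; print('cam rel now',((P[:3,3]-e)@Rm), (Rm.T@P[:3,:3]).round(4).tolist())
  g=pickle.load(open('w2.pkl','rb'))['pose']; e2=np.array([498.23175737,-422.84281319,369.86207935]); R2=R.from_euler('xyz',[1.79994048e+02,1.09054413e-02,9.60915413e+01],degrees=True).as_matrix(); print('cam rel w2',(g[:3,3]-e2)@R2,(R2.T@g[:3,:3]).round(4).tolist())
  # express holes in tool using w2's rel
  o,d=ray(f,[[144.5,200],[487,200]]); dc=(d@P[:3,:3]); dt=dc@(R2.T@g[:3,:3]).T; ot=(g[:3,3]-e2)@R2
  for z in (205,207): print(ot+dt*((z-ot[2])/dt[:,2])[:,None])
s=status.state();print(s['ee_pos'],s['ee_rot'],s['force'])
E
```

```text
cam rel now [83.99863064  0.35242437 20.56829986] [[-0.0013, -0.9565, -0.2918], [1.0, -0.0011, -0.001], [0.0006, -0.2918, 0.9565]]
cam rel w2 [83.98877289  0.39641593 20.56136519] [[-0.0017, -0.9567, -0.291], [1.0, -0.0016, -0.0006], [0.0001, -0.291, 0.9567]]
[[ 48.27984824 -79.07657664 205.        ]
 [ 48.0213406   80.80750491 205.        ]]
[[ 47.89263084 -79.93835912 207.        ]
 [ 47.63132001  81.67945984 207.        ]]
[493.81339504 220.87942898 364.31710734] [168.30958109   0.20139116  78.87293884] [-0.44921973  0.95403767 -4.51490155]
```

```bash
cat > plan.py <<'E'
from h import *
O=np.array([498.7,220.4]); YAW=-11.1
def pose(xn,zn,th,y=0.,O=O):
    t=np.radians(th);c=np.cos(t);s=np.sin(t)
    X=xn+108*c-207*s; Z=zn+108*s+207*c
    a=np.radians(YAW)
    return np.array([O[0]+X*np.cos(a)-y*np.sin(a),O[1]+X*np.sin(a)+y*np.cos(a),Z]), R.from_euler('xyz',[180-th,0,YAW+90],degrees=True)
def delta(p,r,q,s):
    return r.inv().apply(q-p).round(2).tolist(), (r.inv()*s).as_rotvec().round(4).tolist()
E
python3 - <<'E'
from plan import *
s=status.state();p=s['ee_pos'];r=R.from_euler('xyz',s['ee_rot'],degrees=True)
print(p,s['ee_rot'])
for w in [(-84,75,12),(-84,45,12),(-130,38,12),(-130,46,0),(-111.6,43,0)]:
    q,t=pose(*w); print(w,q.round(1),delta(p,r,q,t)); p,r=q,t
# rotation substeps
p,r=pose(-130,38,12)
for k in range(1,5):
    q,t=pose(-130,38+2*k,12-3*k);print('rot',delta(p,r,q,t));p,r=q,t
E
```

```text
[493.81339504 220.87942898 364.31710734] [168.30958109   0.20139116  78.87293884]
(-84, 75, 12) [477.7 224.5 299.9] ([0.69, -29.21, 59.7], [-0.0054, 0.0035, 0.0003])
(-84, 45, 12) [477.7 224.5 269.9] ([-0.0, -6.24, 29.34], [0.0, 0.0, 0.0])
(-130, 38, 12) [432.6 233.4 262.9] ([-0.0, -46.45, -2.72], [0.0, 0.0, 0.0])
(-130, 46, 0) [477.1 224.6 253. ] ([0.0, 42.34, 19.15], [0.2094, -0.0, 0.0])
(-111.6, 43, 0) [495.2 221.1 250. ] ([-0.0, 18.4, 3.0], [0.0, 0.0, 0.0])
rot ([0.0, 11.1, 3.98], [0.0524, 0.0, -0.0])
rot ([0.0, 11.0, 3.96], [0.0524, 0.0, 0.0])
rot ([-0.0, 10.89, 3.95], [0.0524, -0.0, -0.0])
rot ([0.0, 10.79, 3.94], [0.0524, 0.0, 0.0])
```

```bash
python3 -m jog '[[0.005,0.0007,-0.015,0.028,-0.0054,0.0035,0],[0.005,0,-0.0142,0.0317,0,0,0],[0.005,0,0,0,0,0,0],[0.005,0,0,0,0,0,0]]'; python3 - <<'E'
from plan import *
f=grab('wrist','w4');grab('top','t4');grab('scene','s4')
s=status.state();p=s['ee_pos'];r=R.from_euler('xyz',s['ee_rot'],degrees=True);print(p,s['ee_rot'],s['force'])
q,t=pose(-84,75,12);print(delta(p,r,q,t))
a=cv2.imread('pics/t4.png')[150:320,110:260];cv2.imwrite('pics/t4z.png',cv2.resize(a,None,fx=3.5,fy=3.5))
a=cv2.imread('pics/s4.png')[200:360,130:330];cv2.imwrite('pics/s4z.png',cv2.resize(a,None,fx=3.5,fy=3.5))
E
```

```text
time_s: 10.48
ee_pos: [480.4, 225.0, 302.9]
ee_rot: [167.6, -0.2, 78.9]
force: [0.4, 0.3, -1.8]
gripper_width: 14.0
[480.39133184 225.01083827 303.76428188] [167.5389863   -0.28985724  78.85154878] [ 0.44559148  0.19096901 -3.90091083]
([-1.02, -3.31, 3.19], [0.008, -0.0048, -0.0019])
```

View pics/w4.png

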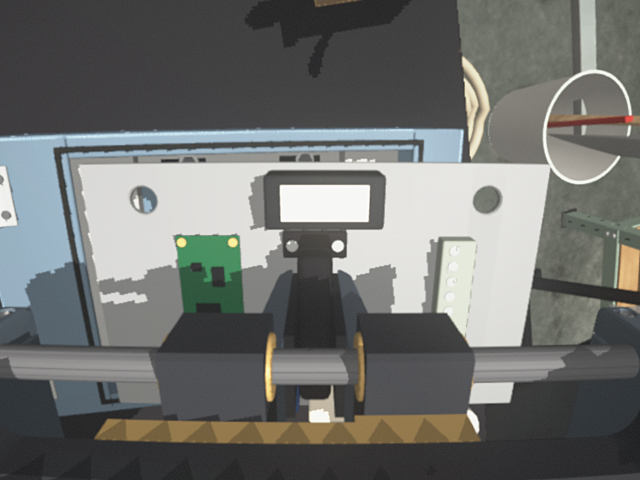

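View pics/t4z.png

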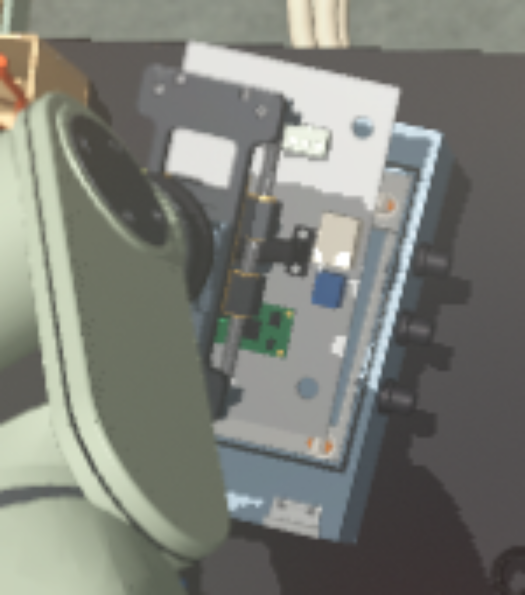

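View pics/s4z.png

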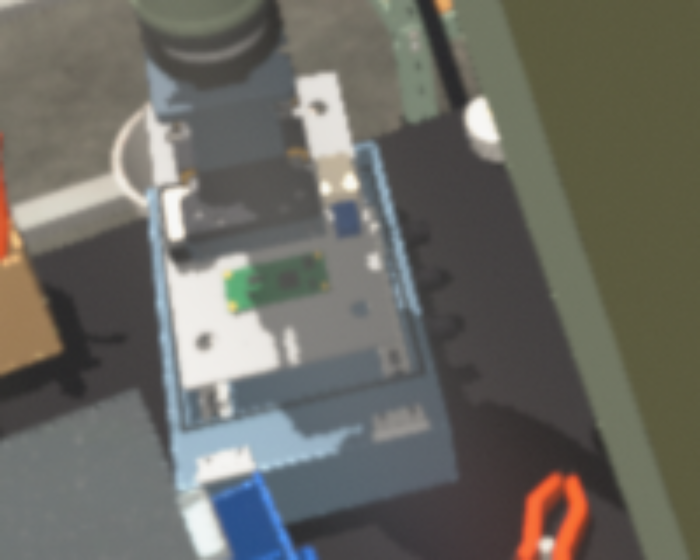

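```bash
python3 -m jog '[[0.005,-0.001,-0.0035,0.005,0.006,-0.0042,-0.001],[0.005,0,-0.003,0.0137,0,0,0],[0.005,0,-0.003,0.0137,0,0,0],[0.005,0,0,0,0,0,0],[0.005,0,0,0,0,0,0],[0.005,0,0,0,0,0,0]]'; python3 - <<'E'
from plan import *
s=status.state();p=s['ee_pos'];r=R.from_euler('xyz',s['ee_rot'],degrees=True);print(p,s['ee_rot'],s['force'])
for w in [(-84,45,12),(-130,38,12)]: print(delta(p,r,*pose(*w)))
f=grab('wrist','w5')
s=status.state();print(s['ee_pos'],s['ee_rot'],s['force'])
E
```

```text
time_s: 11.38
ee_pos: [477.2, 224.5, 269.1]
ee_rot: [168.0, 0.0, 78.9]
force: [-0.1, 1.1, -3.1]
gripper_width: 13.5
[477.24344859 224.49710501 269.11320706] [1.67950776e+02 1.98259110e-02 7.88758708e+01] [-0.13474033  1.1198169  -3.05101765]
([0.11, 0.61, -0.71], [0.0009, 0.0004, -0.0003])
([0.09, -45.84, -3.46], [0.0009, 0.0004, -0.0003])
[477.18183228 224.46457308 269.14923262] [1.67951548e+02 1.91162855e-02 7.88744198e+01] [-0.72508475 -0.74735232 -3.2062637 ]
```

View pics/w5.png

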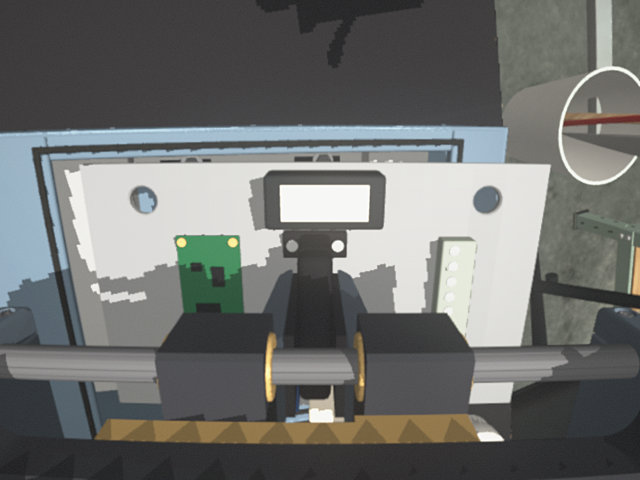

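```bash
python3 -m jog '[[0.005,0,-0.012,-0.0009,0,0,0],[0.005,0,-0.012,-0.0009,0,0,0],[0.005,0,-0.012,-0.0009,0,0,0],[0.005,0,-0.0098,-0.0007,0,0,0],[0.005,0,0,0,0,0,0],[0.005,0,0,0,0,0,0]]'; python3 - <<'E'
from plan import *
s=status.state();p=s['ee_pos'];r=R.from_euler('xyz',s['ee_rot'],degrees=True);print(p,s['ee_rot'],s['force'])
print(delta(p,r,*pose(-130,38,12)),delta(p,r,*pose(-130,46,0)))
f=grab('wrist','w6'); grab('top','t6')
a=cv2.imread('pics/t6.png')[150:320,110:260];cv2.imwrite('pics/t6z.png',cv2.resize(a,None,fx=3.5,fy=3.5))
E
```

```text
time_s: 12.18
ee_pos: [432.6, 233.3, 262.7]
ee_rot: [168.0, 0.0, 78.9]
force: [0.2, 0.1, -3.1]
gripper_width: 13.3
[432.57462358 233.33041192 262.72808777] [1.67954435e+02 2.49810727e-02 7.88941799e+01] [ 0.2340028   0.10688155 -3.07232751]
([0.04, 0.02, -0.2], [0.0008, 0.0004, -0.0]) ([0.05, 42.35, 18.98], [0.2102, 0.0004, -0.0001])
```

View pics/w6.png

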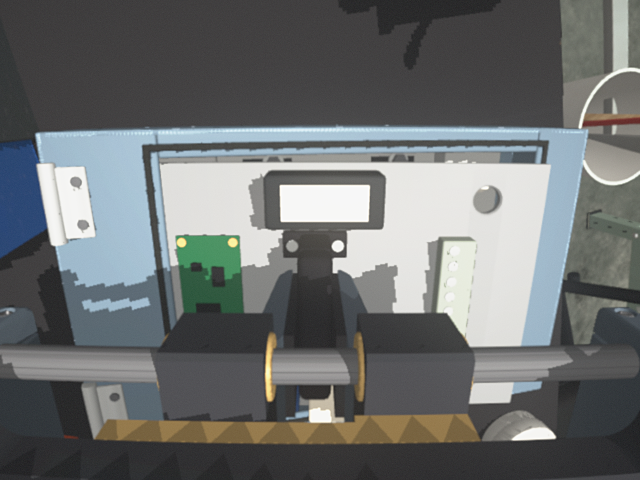

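View pics/t6z.png

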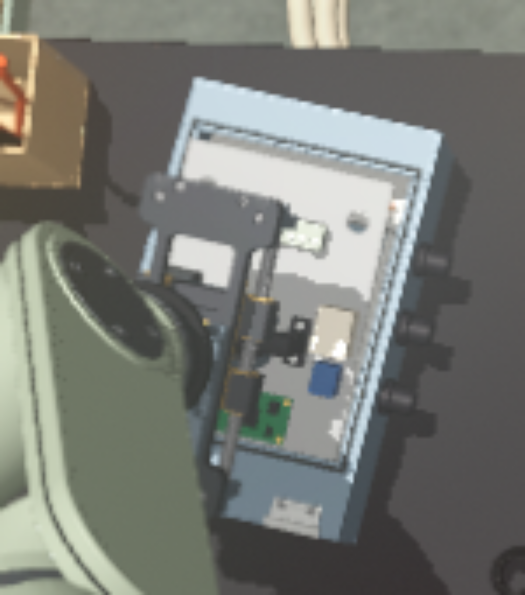

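```bash
python3 -m jog '[[0.005,0,0.0111,0.004,0.0526,0,0],[0.005,0,0.0110,0.004,0.0526,0,0],[0.005,0,0,0,0,0,0]]'; python3 -m jog '[[0.005,0,0.0109,0.0039,0.0526,0,0],[0.005,0,0,0,0,0,0]]'; python3 -m jog '[[0.005,0,0.0108,0.0039,0.0526,0,0],[0.005,0,0,0,0,0,0],[0.005,0,0,0,0,0,0]]'; python3 - <<'E'
from plan import *
s=status.state();p=s['ee_pos'];r=R.from_euler('xyz',s['ee_rot'],degrees=True);print(p,s['ee_rot'],s['force'])
print(delta(p,r,*pose(-130,46,0)),delta(p,r,*pose(-111.6,43,0)))
f=grab('wrist','w7'); grab('top','t7')
a=cv2.imread('pics/t7.png')[150:320,110:260];cv2.imwrite('pics/t7z.png',cv2.resize(a,None,fx=3.5,fy=3.5))
E
```

```text
time_s: 12.65
ee_pos: [456.3, 228.5, 258.6]
ee_rot: [174.0, 0.0, 78.8]
force: [0.3, 0.2, -2.1]
gripper_width: 13.3
time_s: 12.9
ee_pos: [466.5, 226.4, 255.9]
ee_rot: [177.0, 0.1, 78.8]
force: [0.2, 0.7, -2.8]
gripper_width: 13.7
time_s: 13.28
ee_pos: [476.3, 224.4, 252.7]
ee_rot: [-180.0, 0.1, 78.9]
force: [0.6, 0.8, -2.8]
gripper_width: 13.9
[476.28234996 224.39118115 252.65859429] [-1.79994347e+02  8.01215487e-02  7.88817587e+01] [ 0.56769933  0.83760193 -2.76047278]
([0.4, 0.77, -0.34], [-0.0001, 0.0014, -0.0003]) ([0.41, 19.17, 2.66], [-0.0001, 0.0014, -0.0003])
```

View pics/w7.png

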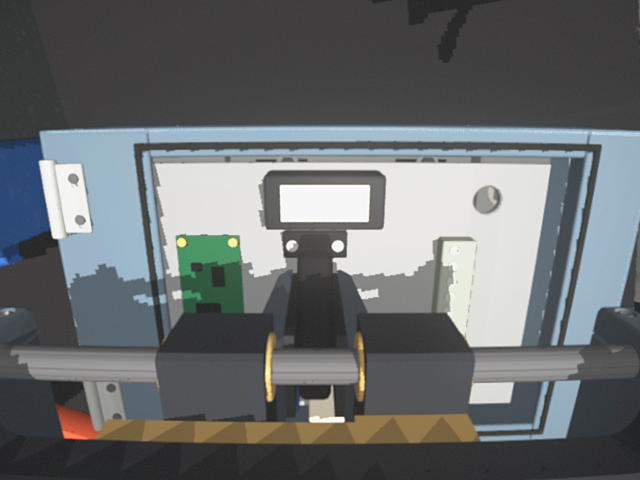

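View pics/t7z.png

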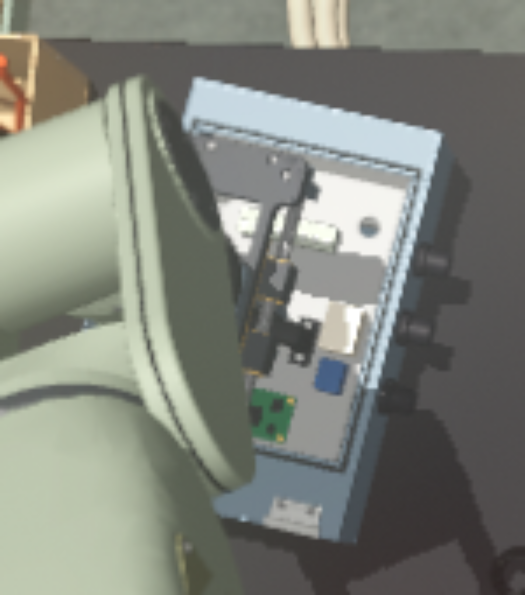

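```bash
python3 -m jog '[[0.005,0.0004,0.008,0,0,0.0012,0],[0.005,0,0.008,0.001,0,0,0],[0.005,0,0.0032,0.001,0,0,0],[0.005,0,0,0,0,0,0],[0.005,0,0,0,0,0,0]]'; python3 - <<'E'
from plan import *
s=status.state();p=s['ee_pos'];r=R.from_euler('xyz',s['ee_rot'],degrees=True);print(p,s['ee_rot'],s['force'])
print(delta(p,r,*pose(-111.6,43,0)))
f=grab('wrist','w8'); import pickle; pickle.dump(f,open('w8.pkl','wb'))
a=f['color']
b=np.hstack([cv2.resize(a[150:250,95:195],(390,390),interpolation=cv2.INTER_CUBIC),cv2.resize(a[150:250,440:540],(390,390),interpolation=cv2.INTER_CUBIC)])
cv2.imwrite('pics/w8z.png',b)
E
```

```text
time_s: 14.0
ee_pos: [495.7, 221.0, 250.5]
ee_rot: [-179.9, 0.0, 78.9]
force: [-0.2, -0.5, -3.5]
gripper_width: 13.7
[495.67351468 220.98796173 250.4536893 ] [-1.79917493e+02  4.60685035e-03  7.88709403e+01] [-0.22232579 -0.5324908  -3.48564076]
([0.01, -0.52, 0.45], [-0.0014, 0.0001, -0.0005])
```

View pics/w8.png

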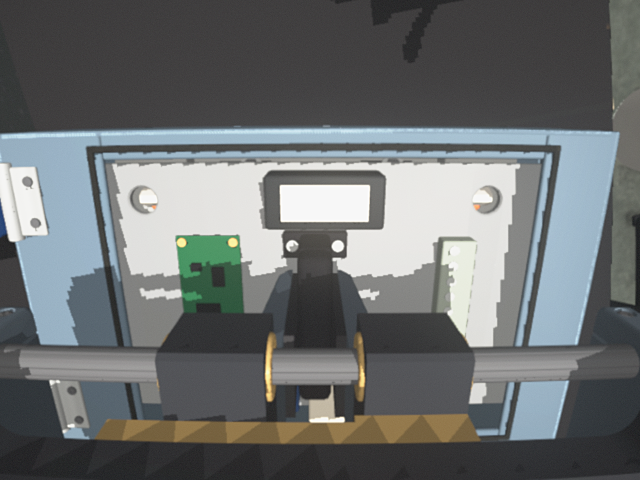

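View pics/w8z.png

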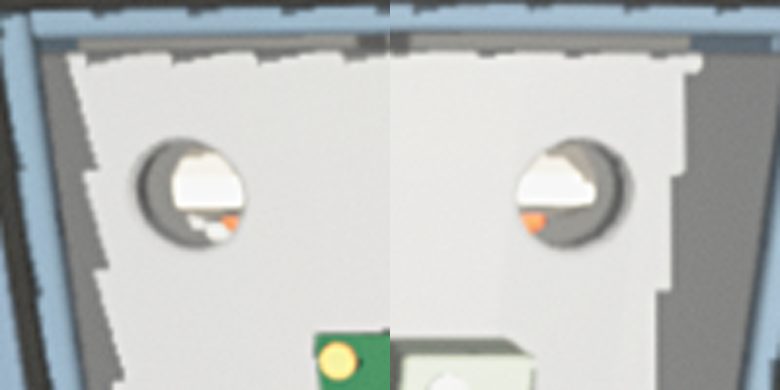

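```bash
python3 - <<'E'
from plan import *
import pickle
f=pickle.load(open('w8.pkl','rb'));P=f['pose']
e=np.array([495.67,220.99,250.45]);Rm=R.from_euler('xyz',[-179.917,0,78.871],degrees=True).as_matrix()
for z in (40,):
  q=onz(f,[[139.1,197.4],[493.1,197.5]],z);print((q-e)@Rm)
q=onz(f,[[144.5,200],[486.8,200]],43.5+2);print('holes',(q-e)@Rm)
E
```

```text
[[ 48.49490799 -84.40658183 210.57249424]
 [ 48.30318897  85.61092036 210.32620276]]
holes [[ 48.27593262 -79.52862392 205.06542214]
 [ 48.13949224  80.25680527 204.83395309]]
```

```bash
python3 -m jog '[[0.005,0,0.0002,0.003,0,0,0],[0.005,0,0,0.003,0,0,0],[0.005,0,0,0,0,0,0]]' 60; python3 -m jog '[[0.005,0,0,0.003,0,0,0],[0.005,0,0,0.002,0,0,0],[0.005,0,0,0,0,0,0]]'
```

```text
time_s: 14.42
ee_pos: [495.8, 221.0, 244.2]
ee_rot: [-179.9, 0.0, 78.9]
force: [0.2, 0.9, -3.0]
gripper_width: 13.3
time_s: 14.8
ee_pos: [495.9, 221.0, 239.4]
ee_rot: [-179.9, 0.0, 78.9]
force: [0.1, -0.2, -1.8]
gripper_width: 13.9
```

```bash
python3 -m jog '[[0.005,0,0,0.002,0,0,0],[0.005,0,0,0.002,0,0,0],[0.005,0,0,0,0,0,0]]'; python3 -m jog '[[0.005,0,0,0.002,0,0,0],[0.005,0,0,0.002,0,0,0],[0.005,0,0,0,0,0,0]]';python3 -m jog '[[0.005,0,0,0.002,0,0,0],[0.005,0,0,0,0,0,0]]'
```

```text
time_s: 15.18
ee_pos: [496.4, 220.9, 236.2]
ee_rot: [179.9, -0.0, 78.9]
force: [0.8, -2.2, 0.4]
gripper_width: 13.4
time_s: 15.55
ee_pos: [495.7, 220.8, 230.3]
ee_rot: [-179.9, 0.1, 78.9]
force: [1.8, -2.4, -9.0]
gripper_width: 13.6
time_s: 15.8
ee_pos: [495.6, 221.0, 229.4]
ee_rot: [-179.9, 0.0, 78.9]
force: [-0.5, -1.7, -2.4]
gripper_width: 13.5
```

```bash
python3 -m jog '[[0.005,0,0,0.003,0,0,0],[0.005,0,0,0.002,0,0,0],[0.005,0,0,0,0,0,0]]'; python3 - <<'E'
from plan import *
f=grab('wrist','w9'); a=f['color']
b=np.hstack([cv2.resize(a[150:250,95:195],(390,390),interpolation=cv2.INTER_CUBIC),cv2.resize(a[150:250,440:540],(390,390),interpolation=cv2.INTER_CUBIC)])
cv2.imwrite('pics/w9z.png',b); s=status.state();print(s['ee_pos'],s['ee_rot'],s['force'],s['torque'])
E
```

```text
time_s: 16.18
ee_pos: [495.3, 220.9, 229.3]
ee_rot: [-180.0, -0.0, 78.9]
force: [-10.7, -6.7, 31.5]
gripper_width: 13.2
[495.27443083 220.8589642  229.31516583] [-1.79958519e+02 -3.22273148e-02  7.88769939e+01] [-10.50946867  -5.58258408  31.99326023] [-1.13973943e+00  1.77159024e+00  1.02897713e-03]
```

View pics/w9z.png

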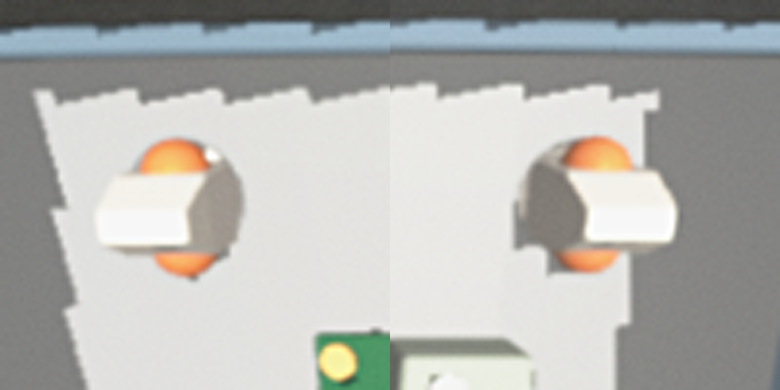

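```bash
python3 -m jog '[[0.005,0,0,-0.003,0,0,0],[0.005,0,0,-0.0015,0,0,0],[0.04,0,0,0,0,0,0],[0.05,0,0,0,0,0,0],[0.05,0,0,0,0,0,0]]' 10;  python3 -m jog '[[0.05,0,0,-0.015,0,0,0],[0.05,0,0,-0.03,0,0,0],[0.05,0,0,-0.05,0,0,0],[0.05,-0.035,0,-0.04,0,0,0],[0.05,-0.035,0,-0.04,0,0,0],[0.05,0,0,0,0,0,0],[0.05,0,0,0,0,0,0]]'; python3 - <<'E'
from plan import *
import pickle
f=grab('wrist','w10');pickle.dump(f,open('w10.pkl','wb'));s=status.state();print(s['ee_pos'],s['ee_rot'],s['force'],s['gripper_width']); t=grab('top','t10')
a=t['color'][150:320,110:260];cv2.imwrite('pics/t10z.png',cv2.resize(a,None,fx=3.5,fy=3.5))
E
```

```text
time_s: 16.85
ee_pos: [496.3, 221.2, 229.0]
ee_rot: [-180.0, -0.0, 78.9]
force: [0.1, -0.5, 0.4]
gripper_width: 41.0
time_s: 17.73
ee_pos: [482.4, 152.3, 404.3]
ee_rot: [-180.0, -0.0, 78.9]
force: [0.7, 0.4, -0.4]
gripper_width: 50.1
[482.40418254 152.57085588 403.48541462] [-1.79876767e+02  6.15284507e-04  7.88848619e+01] [-0.02087443 -0.121695   -0.01934692] 50.436074733639636
```

View pics/w10.png

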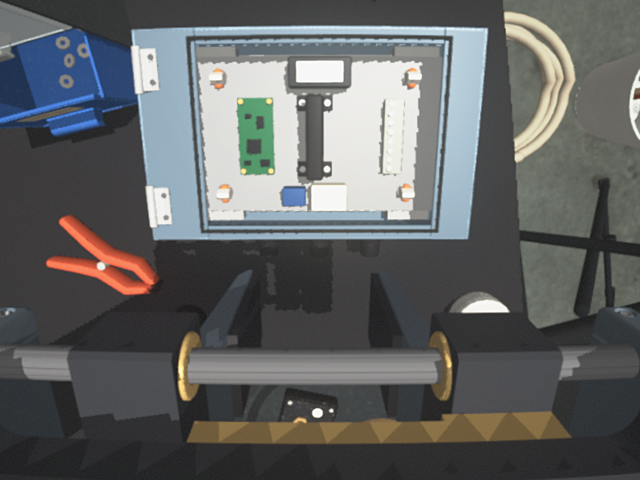

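View pics/t10z.png

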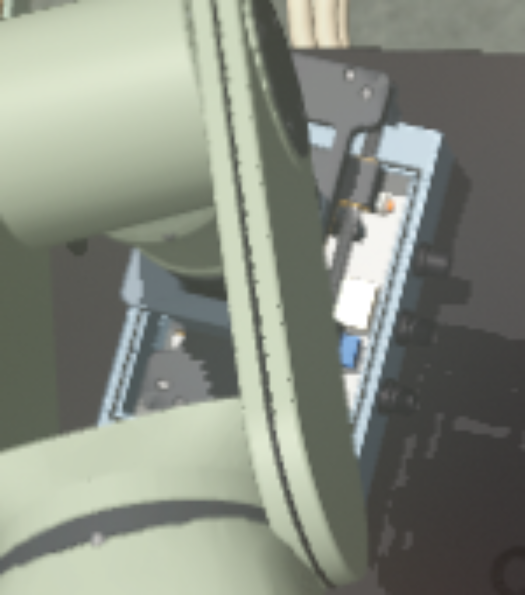

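Check all four studs and the plate's level over its surface by depth.

```bash
python3 - <<'E'
from plan import *
f=grab('wrist')
a=f['color']
t=[cv2.resize(a[v-20:v+20,u-20:u+20],(390,290),interpolation=cv2.INTER_CUBIC) for u,v in ((217,78),(412,77),(223,193),(406,193))]
cv2.imwrite('pics/w10z.png',np.vstack([np.hstack(t[:2]),np.hstack(t[2:])]))
u,C=cloud(f); a=np.radians(YAW); d=C[:,:2]-O; hx=d[:,0]*np.cos(a)+d[:,1]*np.sin(a); hy=-d[:,0]*np.sin(a)+d[:,1]*np.cos(a)
for cx in (-80,80):
  for cy in (48,-48):
    x=hx-cx+3.6; y=hy-cy; r=np.hypot(x,y); m=(r>9)&(r<16); print(cx,cy,m.sum(),np.median(C[m,2]))
for q in ((-115,0),(108,20),(108,-20)):
    m=np.hypot(hx-q[0],hy-q[1])<8; print('flange',np.median(C[m,2]))
E
```

```text
-80 48 1129 25.85855304985722
-80 -48 3120 295.74343851349903
80 48 825 25.55802734855763
80 -48 3325 297.8394967451816
flange 62.44493931596611
flange 62.527928512385984
flange 62.604251984052325
```

View pics/w10z.png

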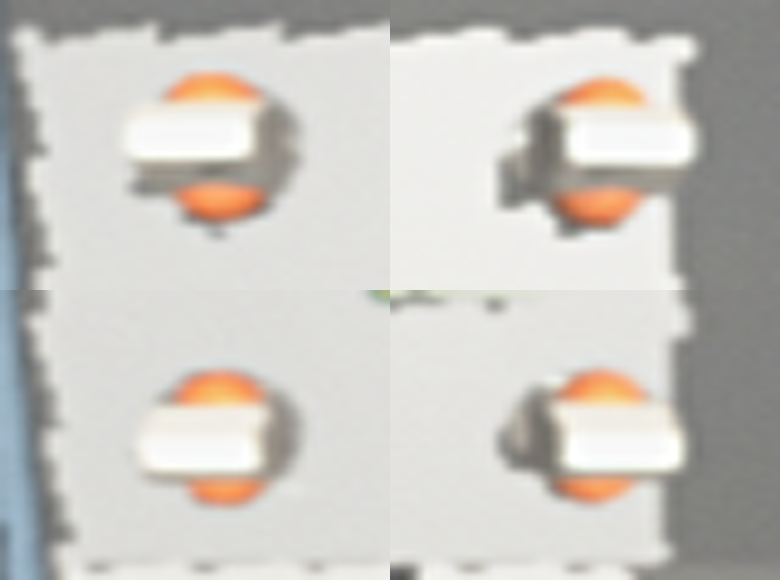

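```bash
python3 - <<'E'
from plan import *
f=grab('wrist')
u,C=cloud(f);C=C[C[:,2]<60]; a=np.radians(YAW); d=C[:,:2]-O; hx=d[:,0]*np.cos(a)+d[:,1]*np.sin(a); hy=-d[:,0]*np.sin(a)+d[:,1]*np.cos(a)
for cx in (-80,80):
  for cy in (48,-48):
    r=np.hypot(hx-cx+3.6,hy-cy); m=(r>9)&(r<14); print(cx,cy,m.sum(),np.median(C[m,2]),C[m,2].std())
s=status.state(); print(s['force'],s['time_s'])
for l in ('tape_roll','movement','parts_tin','cell'): print(l,[(round(x['p'],2),np.round(x['location'],0).tolist()) for x in vision.find_in('scene',l)[:2]])
ticket.job_done()
E
```

```text
-80 48 551 25.45605082893377 0.786948218671648
-80 -48 442 25.53888289686634 0.7442187069408517
80 48 546 25.5410949519613 0.8037714693924457
80 -48 445 25.57971128896429 0.755866892410807
[ 0.93288645 -0.31218309 -1.34426112] 17.925
tape_roll [(0.6, [472.0, 223.0, 95.0])]
movement []
parts_tin []
cell []
the job is handed in; nothing more can be done
```

The drive plate is seated in the housing with all four studs clicked through. The job is handed in at about 18 s, with the gripper clear. I tucked its card end under the wide flange at 12° tilt and lowered the terminal end. Then I slid it back onto the studs, whose frame sits about 3.6 mm towards the wide flange, pressed it down to a peak of about 32 N and let go.

**Seating:**
- The wrist picture shows every stud's balls out above the plate.
- The plate's top face reads 25.5 to 25.6 mm at all four holes, level within 0.15 mm. That puts the underside near 21.5 mm, against a ledge at 22 mm. The flange also reads about 0.5 mm low, so this is calibration bias.
- The height did not change while I pressed.

**Bystanders:** the final check did not confirm them. The arm hid the tin, cell and movement in the scene view, and the only tape-roll detection was a false one on the housing. The plate was carried about 160 mm above the bench, well over them, and the force readings showed no sign of contact on the way.

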